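# Set the reference cell in the water-test photometer

### The arm

A 7-joint arm with a two-finger parallel gripper is mounted at the origin on the work surface. World frame = base frame: x ahead of the robot, y to its left, z up, the work surface at z = 0. Lengths are in m, angles in rad, forces in N, time in s.
With the tool pointing down it reaches from about 0.425 to 0.875 m from the base axis. Payload 8.4 kg.
Tool frame: the origin (TCP) lies at the very end of the fingers, on their centre line; the grasp point (between the pads) lies 19 mm behind it (grasp_offset is the distance from the TCP to the grasp point, in m); y points along the fingers, z is the direction in which the jaws open and shut, and the axes are right-handed (so a half turn about y gives the same grasp; the last joint's range is limited). The gripper opens to 87 mm and grips with 3 to 60 N. Pads are 19 mm wide; open, the fingers measure 117 mm over their backs; the gripper's body (75 mm by 190 mm) begins 51 mm behind the grasp point.
Start: joints at [-1.353, 0.333, 0.04, 1.465, -0.013, 1.343, -0.059], TCP at [0.202, 0.618, 0.223] pointing down, gripper open.
Joint ranges: [-2.58, 2.58], [-0.38, 2.09], [-1.3, 1.39], [0.25, 2.4], [-1.5, 4.64], [0.08, 2.09], [-2.65, 2.65]. Speed limits (rad/s): [2.22, 2.22, 2.79, 2.79, 3.14, 3.14, 3.14].

### API

Orientations are given as a rotation vector (axis times angle).
In Python, from bench import get_state, capture, sign_off, grasp_offset gives the robot as it stands.
- The arm moves only by the shell command python3 -m creep 'ROWS' [FORCE]. ROWS is text: rows parted by semicolons, each of 5 numbers parted by spaces: the opening in per cent of the stroke, from 0 (shut) to 100 (fully open), then the shift along the tool's x, y, z in mm, then the turn about the tool's y in rad. A call has 1 to 10 rows; each row is the pose to reach, as a shift and turn from the pose commanded when the call began, along the tool's axes at that moment; what a row does not reach only later rows make up. A row lasts 1/12 s, in which the tool goes at most 41.7 mm and 7.16 degrees, less where a joint would pass 70% of its speed; a pose out of reach is approached as far as the arm can. A call with a gripper value outside its range is refused whole. The fingers move at their own pace and stop on an object; FORCE is the grip in N (left out, the last holds). Time passes only in rows, so rows that repeat a pose let the fingers close. It gives the time, the measured TCP pose, the force and the opening at its end, in the units of the state.
- get_state(): the state, without advancing time (a new reading comes with each control period).
- capture(name): name is "scene" or "top"; returns a dict with "pixels" (480x640x3 uint8, red, green, blue), "depth" (480x640 float32, m along the optical axis (not along the pixel's ray), 0 where there is no reading), "fx", "fy", "cx", "cy" (pixels), "extrinsics" (4x4, takes a point from camera to world coordinates). Camera axes: x right, y down, z forward; pixel columns grow to the right and rows downward; lengths in m; the calibration is good to about 2 mm. A picture is of the moment at which its call begins.
- sign_off(): hands the job in, once; it reports no verdict.
The state is a dict: "time": time; "q": joint angles; "dq": joint speeds; "effort": joint torques, N m; "tcp_pos": TCP position; "ee_rot": TCP orientation; "ft_force": force on the tool from outside, world axes, zero at the start; "wrist_torque": the same for the moment, N m; "grip_width": finger opening in m.
Only numpy, scipy, OpenCV 4.12 (cv2) and the standard library are available. Lean on these libraries where they do the work, as an engineer would, in place of code of your own. Each camera call takes 0.05 s, during which the arm holds its last target.

### The job

Get the water-test photometer ready for its zero reading: put the square glass reference cell into its turning adapter, fully home, with its clear faces square to the light path, then set the black light-shield cap over it, down on the meter. Treat the glass gently, without forcing it, keep the fingers off its clear faces, and leave the cups, sugar bowl and milk jug where they stand.

Things in the scene. Friction and masses are not known exactly. Their poses are not given: they have to be found in the camera images.
- cell_mid (a point): Centre (half-way up) of the loose reference cell: an empty square glass cell, 25 x 25 mm, 80 mm tall with its 6 mm black stopper, 70 g, standing on the table. z points up it; its two frosted white sides, to hold it by, face +x and -x; its two clear faces face +y and -y (either may look at the lamp). Hold its upper half: when home it stands 47 mm out of the well.
- well (a point): Centre of the mouth of the square cell well: 26.2 mm wide, 33 mm deep, edge broken by 0.5 mm, mouth 64 mm above the table, in the tan slippery plastic adapter that turns in the photometer about this upright axis. Axes are the fixed meter's, not the adapter's: z up, y along the light path. A 60 mm collar round the adapter stands 2 mm above this point.
- lamp_mark (a point): White line on the grey deck (62 mm above the table), 40 mm from the well on the lamp (+y) side. The adapter turns with a light drag (0.06 N m); clockwise seen from above it comes to a firm stop, where its two white index lines meet the deck lines and a cell twisted lightly clockwise in it lies square to the light path (the cell has about 0.05 rad of play either way in the well).
- meter: Grey photometer fixed to the table; origin on the table under the well. Case 200 x 96 x 62 mm, reaching 48 mm to +x and 152 mm to -x (low end with screen and keys). The adapter's angle is NOT measured: it was left 0.2 to 1.2 rad anticlockwise of square; find it by camera or by feel, turning the lightly pressed cell till it drops in. Over 30 N on the cell chips it.
- shield_mid (a point): Centre (31 mm above the rim) of the loose black light-shield cap, 60 g, closed on top, open below, 62 mm tall, standing rim down on the table: a skirt 70 mm across and 17 mm high, above it a ribbed neck 49 mm across to hold it by. Inside, the skirt is 64 mm across, the neck 43 mm, and 58 mm high from the rim, so it passes over the cell. z up.
- shield_rim (a point): Centre of the open lower rim of the light-shield cap. When the cap is down, its skirt surrounds the meter's collar and its rim rests on the deck, 2 mm below well.
- cups: A stack of four white plastic cups, 73 mm across and 123 mm tall; origin at the centre of its underside. Not to be moved.
- sugar: A steel sugar bowl with a hinged lid and black knob, 82 mm across and 79 mm tall; origin at the centre of its underside. Not to be moved.
- jug: A small white ceramic milk jug, 68 mm across and 78 mm tall, handle at its +y side reaching 56 mm from its axis; origin at the centre of its underside. Not to be moved.
There are look-alikes about, which are no part of the job. What is shaped like the part that bears cell_mid but green is not meant.

How it is judged:
On the way:
1. the cell stands fully home in the adapter with its clear faces square to the light path, let go by the fingers (horizontal distance between cell_mid and well below 0.004 m and z of cell_mid in the frame of well below 0.009 m and angle between the y axis of cell_mid and the y axis of well, either way round below 0.09 rad and angle between cell_mid's own z axis and vertical below 0.06 rad and contact force between the fingers and cell below 0.1 N), for 0.2 s.
At the end, for the whole second after the job is handed in: The cell stands upright in the adapter, its underside within 2 mm of the well's floor, its clear faces square to the light path within 0.09 rad (5 degrees), and the light-shield cap stands upright over it, skirt round the collar, its rim within 2 mm of the deck, at rest and let go (horizontal distance between each of cell_mid, shield_rim and well below 0.004 m and z of cell_mid in the frame of well below 0.009 m and angle between the y axis of cell_mid and the y axis of well, either way round below 0.09 rad and angle between cell_mid's own z axis and vertical below 0.06 rad and z of shield_rim in the frame of well below 0 m and angle between shield_mid's own z axis and vertical below 0.05 rad and linear speed of shield below 0.01 m/s); the robot touches nothing.
It fails at once if the cell is pressed or twisted against the meter with more than 30 N (contact force between cell and meter above 30 N).
It fails at once if a finger touches a clear face of the cell (contact force between the fingers and cell_c2 above 0.5 N or contact force between the fingers and cell_c3 above 0.5 N).
It fails at once if the cups, sugar bowl or milk jug are moved by more than 15 mm (distance of any of cups, sugar, jug from where it was at the start of the episode above 0.015 m).
It also fails if it takes over 72 s, if anything falls off the work surface, if the arm or the gripper's body presses on something with over 40 N, if the wrist force passes 120 N, or if a joint passes its speed limit or range.

## Working session

There is one attempt and no reset: what is moved stays moved. The work goes in short steps, Python scripts to look and compute and a shell command to move; the robot and the scene stay as the last step left them, time stands still between calls to the robot, and variables do not carry over. Pictures are saved under pics/ and viewed, and the job is handed in when it is done.

```bash
ls; mkdir -p pics; python3 - <<'E'
from bench import *
import cv2,numpy as np
s=get_state();print({k:np.round(v,4).tolist() for k,v in s.items()},grasp_offset)
for n in("scene","top"):
    c=capture(n);cv2.imwrite(f"pics/{n}0.png",c["pixels"][:,:,::-1]);print(n,c["fx"],c["cx"],c["cy"],np.round(c["extrinsics"],3).tolist())
E
```

```text
pics
{'time': 0.0, 'q': [-1.3532, 0.3339, 0.0399, 1.4663, -0.0134, 1.3433, -0.0585], 'dq': [-0.0024, 0.0005, -0.0005, -0.0015, -0.0002, -0.0006, -0.0001], 'effort': [-0.0002, -65.638, 1.3352, -40.3784, -0.0597, 0.0456, 0.0002], 'tcp_pos': [0.2024, 0.6172, 0.2217], 'ee_rot': [-1.5581, 0.2488, -0.2486], 'ft_force': [-0.199, 1.1897, -0.2476], 'wrist_torque': [-0.0449, -0.0088, 0.0038], 'grip_width': 0.0869} 0.0187
scene 561.415393706437 321.8242142932962 238.95236863960935 [[0.473, 0.522, -0.71, 1.363], [0.881, -0.292, 0.373, -0.337], [-0.012, -0.801, -0.598, 0.752], [0.0, 0.0, 0.0, 1.0]]
top 543.090530734922 321.5049307526918 233.24399191970556 [[-0.028, -0.995, 0.099, 0.441], [-1.0, 0.028, 0.001, 0.061], [-0.004, -0.099, -0.995, 1.292], [0.0, 0.0, 0.0, 1.0]]
```

View pics/scene0.png

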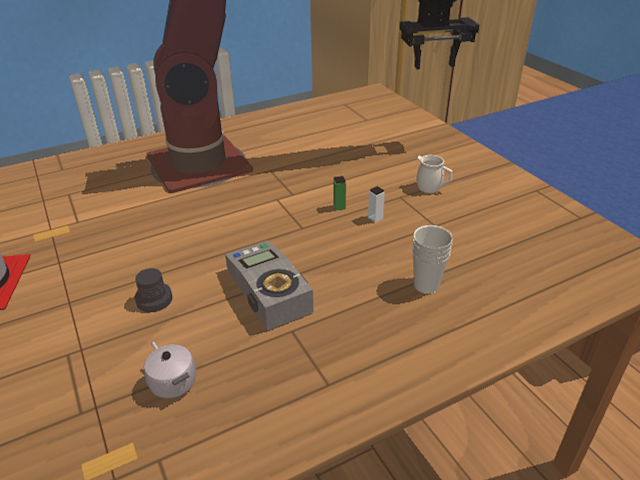

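View pics/top0.png

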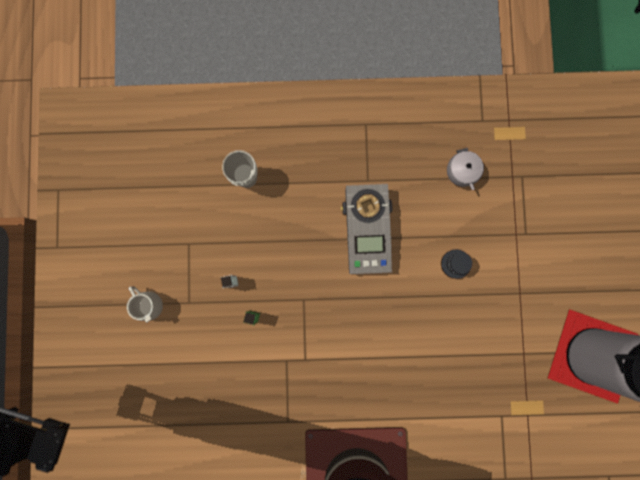

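Two candidates for the cell: the white/clear one (scene 376,204; top 230,282) and a green one (scene 340,193; top 252,318). The white one fits, because green is excluded. The cap is the black one (scene 152,290; top 457,264). I'll check both in enlarged crops.

```bash
cat > h.py <<'E'
from bench import *
import cv2,numpy as np
def ray(c,u,v):
    E=np.array(c["extrinsics"]);d=np.array([(u-c["cx"])/c["fx"],(v-c["cy"])/c["fy"],1.]);return E[:3,3],E[:3,:3]@d
def onz(c,u,v,z):
    o,d=ray(c,u,v);return (o+d*(z-o[2])/d[2])
def proj(c,p):
    E=np.array(c["extrinsics"]);q=E[:3,:3].T@(np.array(p)-E[:3,3]);return np.array([c["fx"]*q[0]/q[2]+c["cx"],c["fy"]*q[1]/q[2]+c["cy"]])
def pts(c):
    v,u=np.mgrid[:480,:640];E=np.array(c["extrinsics"]);z=c["depth"]
    P=np.stack([(u-c["cx"])/c["fx"]*z,(v-c["cy"])/c["fy"]*z,z],-1);W=P@E[:3,:3].T+E[:3,3];W[z==0]=np.nan;return W
def crop(c,u0,u1,v0,v1,s):
    return cv2.resize(c["pixels"][v0:v1,u0:u1,::-1],None,fx=s,fy=s,interpolation=cv2.INTER_CUBIC)
E
python3 - <<'E'
from h import *
a=capture("top");b=capture("scene")
def lab(c,u0,u1,v0,v1):
    k=crop(c,u0,u1,v0,v1,1);s=min(398/(u1-u0),298/(v1-v0));return cv2.copyMakeBorder(cv2.resize(k,None,fx=s,fy=s,interpolation=cv2.INTER_CUBIC),0,300-int(round(s*(v1-v0))),0,400-int(round(s*(u1-u0))),cv2.BORDER_CONSTANT)
A=np.vstack([np.hstack([lab(a,210,270,265,310)[:300,:400],lab(b,340,400,175,230)[:300,:400]]),np.hstack([lab(a,338,398,182,227)[:300,:400],lab(b,220,320,240,315)[:300,:400]])])
cv2.imwrite("pics/c1.png",A)
for c,n in((a,"top"),(b,"sc")):
    W=pts(c)
    def st(u0,u1,v0,v1,zlo,zhi):
        w=W[v0:v1,u0:u1].reshape(-1,3);w=w[(w[:,2]>zlo)&(w[:,2]<zhi)];print(n,len(w),np.round(w.min(0),4),np.round(w.max(0),4),np.round(w.mean(0),4))
    if n=="top":
        st(215,245,268,295,.07,.1); st(435,480,245,285,.05,.07);st(440,490,140,200,.02,.1); st(340,400,175,285,.05,.08)
    else:
        st(360,390,180,230,.07,.1); st(125,180,260,315,.05,.07); st(220,320,235,330,.05,.08)
E
```

```text
top 124 [0.4476 0.2652 0.0711] [0.4741 0.2899 0.0848] [0.4603 0.2772 0.0783]
top 379 [ 0.4641 -0.2744  0.0502] [ 0.5096 -0.2273  0.0689] [ 0.4871 -0.2504  0.0607]
top 1057 [ 0.6559 -0.3138  0.0208] [ 0.7543 -0.2361  0.082 ] [ 0.7048 -0.2715  0.0586]
top 3015 [ 0.4746 -0.0991  0.05  ] [0.674  0.0117 0.0724] [ 0.5848 -0.0447  0.06  ]
sc 116 [0.4454 0.265  0.07  ] [0.4754 0.2917 0.0834] [0.4631 0.2764 0.078 ]
sc 474 [ 0.4622 -0.2755  0.0501] [ 0.5129 -0.227   0.067 ] [ 0.4921 -0.2519  0.0612]
sc 3215 [ 0.4814 -0.1012  0.05  ] [0.675  0.0119 0.0706] [ 0.5975 -0.0475  0.0611]
```

View pics/c1.png

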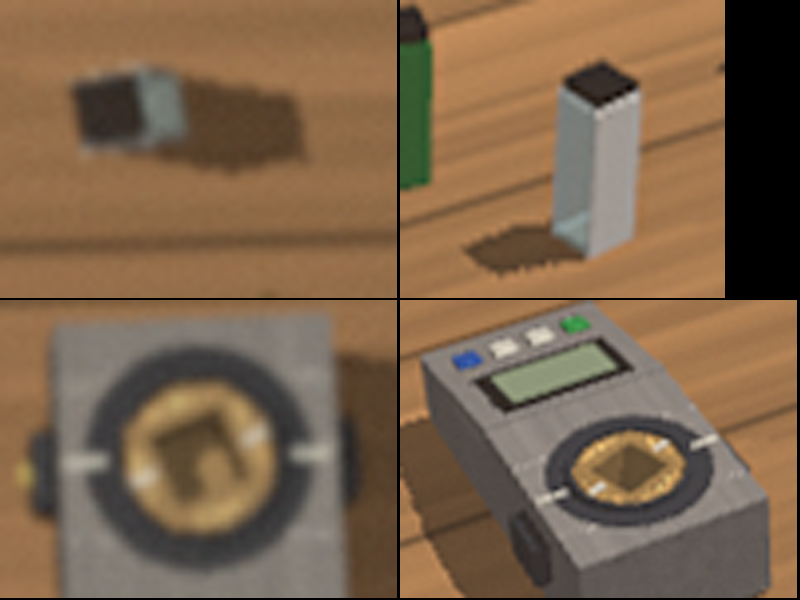

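The crops show the loose white cell with a black stopper: frosted face towards +x, clear face towards -y. The adapter's index lines at (145,478) and (255,437) in the lower left crop are turned about 0.36 rad anticlockwise of the deck lines. Next I'll measure precisely.

```bash
cat > meas.py <<'E'
from h import *
def comps(m,amin=3):
    n,l,s,c=cv2.connectedComponentsWithStats(m.astype(np.uint8));return [(s[i],c[i],l==i) for i in range(1,n) if s[i][4]>=amin]
def circ(c,m,z,S=8):
    # contour of mask -> points on plane z -> min enclosing / LSQ circle
    cs,_=cv2.findContours(m.astype(np.uint8),cv2.RETR_EXTERNAL,cv2.CHAIN_APPROX_NONE);k=max(cs,key=cv2.contourArea)[:,0].astype(float)
    h=cv2.convexHull(k.astype(np.float32))[:,0]
    P=np.array([onz(c,(u+.5)/S-.5,(v+.5)/S-.5,z)[:2] for u,v in h]);A=np.c_[2*P,np.ones(len(P))];x=np.linalg.lstsq(A,(P**2).sum(1),rcond=None)[0]
    return x[:2],np.sqrt(x[2]+x[:2]@x[:2])
def up(c,S=8):return cv2.resize(c["pixels"],None,fx=S,fy=S,interpolation=cv2.INTER_CUBIC) if 0 else cv2.warpAffine(c["pixels"],np.float32([[S,0,(S-1)/2],[0,S,(S-1)/2]]),(640*S,480*S),flags=cv2.INTER_CUBIC)
def box(shape,u0,u1,v0,v1,S=8):
    b=np.zeros(shape,bool);b[v0*S:v1*S,u0*S:u1*S]=1;return b
E
python3 - <<'E'
from meas import *
for n in("top","scene"):
    c=capture(n);I=up(c);H=cv2.cvtColor(I,cv2.COLOR_RGB2HSV).astype(int);g=I.max(2).astype(int)
    B={"top":dict(w=(345,393,185,226),cell=(218,236,272,291),cap=(438,478,246,282)),"scene":dict(w=(230,318,262,300),cell=(364,388,182,200),cap=(128,178,262,315))}[n]
    sh=g.shape
    r=box(sh,*B["w"])&(g<85)
    L=max(comps(r),key=lambda t:t[0][4]);print(n,"collar",np.round(L[0]/8,1),[np.round(q,4) for q in circ(c,L[2],.066)])
    t=box(sh,*B["w"])&(H[:,:,1]>90)&(g>120)
    L=max(comps(t),key=lambda t:t[0][4]);print(" tan",np.round(L[0]/8,1),[np.round(q,4) for q in circ(c,L[2],.064)])
    w=box(sh,*B["w"])&(g>150)&(H[:,:,1]<60)
    for q in comps(w,60):print("  white",np.round((q[1]-3.5)/8,2),q[0][4]/64,np.round(onz(c,*((q[1]-3.5)/8),.064)[:2],4))
    k=box(sh,*B["cell"])&(g<(75))
    for q in comps(k,1000):
        cs,_=cv2.findContours(q[2].astype(np.uint8),cv2.RETR_EXTERNAL,cv2.CHAIN_APPROX_NONE);kk=cs[0][:,0]
        P=np.array([onz(c,(u-3.5)/8,(v-3.5)/8,.080)[:2] for u,v in kk]).astype(np.float32);print("  cell",cv2.minAreaRect(P*1000),len(kk),q[0][4]/64)
    k=box(sh,*B["cap"])&(g<75)
    L=max(comps(k),key=lambda t:t[0][4]);print("  cap",np.round(L[0]/8,1))
    W=pts(c);u0,u1,v0,v1=B["cap"];w=W[v0:v1,u0:u1].reshape(-1,3)
    for lo,hi in((.055,.075),(.012,.02)):
        x=w[(w[:,2]>lo)&(w[:,2]<hi)];print("   cap",lo,len(x),cv2.minEnclosingCircle((x[:,:2]*1000).astype(np.float32)))
    u0,u1,v0,v1=B["cell"];w=W[v0-3:v1+3,u0-3:u1+3].reshape(-1,3);x=w[(w[:,2]>.07)&(w[:,2]<.09)];print("   celldepth",cv2.minAreaRect((x[:,:2]*1000).astype(np.float32)))
    if n=="top":
        w=W[180:290,335:405].reshape(-1,3);x=w[(w[:,2]>.055)&(w[:,2]<.07)];print("   meter",cv2.minAreaRect((x[:,:2]*1000).astype(np.float32)))
E
```

```text
top collar [ 351.5  189.2   33.2   33.4 3212. ] [array([ 0.6238, -0.0442]), np.float64(0.0382)]
 tan [ 357.   194.8   22.4   22.1 2129.8] [array([ 0.6243, -0.0444]), np.float64(0.0256)]
  white [376.26 201.9 ] 2.625 [ 0.6315 -0.0645]
  white [385.64 204.53] 8.3125 [ 0.6248 -0.0856]
  white [349.6 206.1] 10.90625 [ 0.6236 -0.0033]
  white [358.61 208.78] 2.0 [ 0.6168 -0.0236]
  cell ((459.9413757324219, 277.3151550292969), (20.37221336364746, 20.452457427978516), 10.186470031738281) 250 77.1875
  cap [ 441.5  250.    31.    28.5 5416.4]
   cap 0.055 366 ((487.4198303222656, -250.91390991210938), 24.68213653564453)
   cap 0.012 227 ((487.4778137207031, -251.82577514648438), 34.9013671875)
   celldepth ((460.2963562011719, 277.52581787109375), (24.577930450439453, 24.943683624267578), 10.094526290893555)
   meter ((580.116943359375, -45.25054168701172), (185.90762329101562, 96.59805297851562), 0.7204148173332214)
scene collar [ 256.8  269.5   42.    27.5 3624.5] [array([ 0.627 , -0.0452]), np.float64(0.0388)]
 tan [ 300.5  267.9   17.5   32.1 2211.1] [array([0.6635, 0.0218]), np.float64
[... 951 characters left out ...]
 -0.0094]
  white [266.45 297.13] 11.09375 [ 0.6521 -0.0783]
  white [288.1 296.6] 1.59375 [ 0.6698 -0.0436]
  white [285.85 297.54] 1.078125 [ 0.67   -0.0482]
  white [260.25 298.51] 3.03125 [ 0.65   -0.0896]
  white [270.33 298.37] 1.0625 [ 0.6585 -0.0735]
  cell ((463.0100402832031, 276.4333801269531), (24.707029342651367, 26.015579223632812), 11.139484405517578) 223 60.734375
  cap [ 134.5  269.1   37.5   43.4 9034.2]
   cap 0.055 421 ((487.2815246582031, -252.91477966308594), 26.202192306518555)
   cap 0.012 321 ((488.0540771484375, -252.33360290527344), 35.561988830566406)
   celldepth ((459.833251953125, 277.27789306640625), (28.067337036132812, 28.252845764160156), 7.672536849975586)
```

```bash
cat >> h.py <<'E'
from scipy.spatial.transform import Rotation as R
def go(x,y,z,yaw=None):
    """yaw: world angle of the jaw axis (mod pi)"""
    s=get_state();M=R.from_rotvec(s["ee_rot"]).as_matrix();d=np.array([x,y,z])-s["tcp_pos"]
    j=np.arctan2(M[1,2],M[0,2]);t=0
    if yaw is not None: t=(yaw-j+np.pi/2)%np.pi-np.pi/2
    print("t",round(s["time"],2),"tcp",np.round(s["tcp_pos"],4),"jaw",round(j,4),"down",np.round(M[:,1],3),"q7",round(s["q"][6],3),"w",round(s["grip_width"],4),"F",np.round(s["ft_force"],1),"T",np.round(s["wrist_torque"],2))
    print("shift mm",np.round(M.T@d*1000,1),"turn about tool y",round(-t,4))
E
python3 - <<'E'
from h import *
c=capture("top")
for n,u,v,z in(("green",252,318,.08),("jug",143,306,.078),("cups",240,168,.123),("sugar",466,168,.07)):print(n,np.round(onz(c,u,v,z),3))
go(.4603,.2772,.15,.178)
E
```

```text
green [0.378 0.221 0.08 ]
jug [0.411 0.463 0.078]
cups [0.706 0.237 0.123]
sugar [ 0.703 -0.272  0.07 ]
t 0.35 tcp [0.2025 0.6175 0.2223] jaw 1.254 down [-0. -0. -1.] q7 -0.059 w 0.0872 F [ 0.1 -0.1 -0. ] T [-0.02 -0.03  0.01]
shift mm [ 351.    72.4 -243. ] turn about tool y 1.076
```

```bash
python3 -m creep '57 33 0 -23 0.108; 57 66 0 -46 0.216; 57 99 0 -69 0.324; 57 132 0 -92 0.432; 57 165 0 -115 0.54; 57 200 0 -139 0.648; 57 235 0 -163 0.756; 57 270 0 -187 0.864; 57 305 10 -211 0.972; 57 340 20 -235 1.076'; python3 -c "
from h import *
go(.4603,.2772,.043,.178)"
```

```text
time: 1.18
tcp_pos: [0.45, 0.2916, 0.2046]
ee_rot: [-1.284, 1.081, -1.081]
ft_force: [0.7, 0.6, -0.3]
grip_width: 0.0497
t 1.18 tcp [0.45   0.2916 0.2046] jaw 0.1725 down [ 0.001  0.002 -1.   ] q7 -0.444 w 0.0497 F [ 0.7  0.6 -0.3] T [-0.09 -0.06  0.01]
shift mm [ 16.1 161.6   7.4] turn about tool y -0.0055
```

```bash
python3 -m creep '57 0 20 0 0; 57 0 50 0 0; 57 0 75 0 0; 57 0 75 0 0; 57 0 75 0 0; 57 0 75 0 0'; python3 -c "
from h import *
go(.4603,.2772,.043,.178)
c=capture('top');cv2.imwrite('pics/a1.png',crop(c,180,310,240,340,6));c=capture('scene');cv2.imwrite('pics/a2.png',crop(c,310,440,120,230,5))"
```

```text
time: 1.68
tcp_pos: [0.4493, 0.2937, 0.1304]
ee_rot: [-1.287, 1.076, -1.077]
ft_force: [1.2, -0.3, 0.3]
grip_width: 0.0499
t 1.68 tcp [0.4493 0.2937 0.1304] jaw 0.1782 down [ 0.001  0.001 -1.   ] q7 -0.418 w 0.0499 F [ 1.2 -0.3  0.3] T [-0.07  0.08  0.04]
shift mm [18.2 87.4  7.8] turn about tool y 0.0002
```

View pics/a2.png

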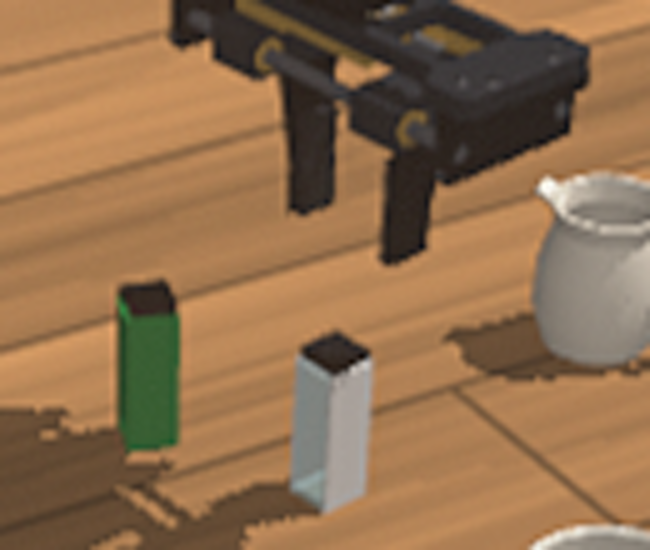

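The open fingers hang behind and above the white cell, with the frosted side at crop (345,435) facing the jaw axis. I'll line up and descend.

```bash
python3 -m creep '57 9 0 4 0; 57 18 10 8 0; 57 18 30 8 0; 57 18 38 8 0; 57 18 38 8 0; 57 18 38 8 0'; python3 -c "
from h import *
go(.4603,.2772,.043,.178)
c=capture('top');cv2.imwrite('pics/b1.png',crop(c,180,310,240,340,6));c=capture('scene');cv2.imwrite('pics/b2.png',crop(c,310,440,120,230,5))"
```

```text
time: 2.28
tcp_pos: [0.4597, 0.2763, 0.0907]
ee_rot: [-1.289, 1.078, -1.078]
ft_force: [-0.1, -0.0, -0.3]
grip_width: 0.0495
t 2.28 tcp [0.4597 0.2763 0.0907] jaw 0.1776 down [-0.001 -0.001 -1.   ] q7 -0.36 w 0.0495 F [-0.1 -0.  -0.3] T [-0.    0.04  0.04]
shift mm [-0.9 47.7  0.8] turn about tool y -0.0004
```

View pics/b2.png

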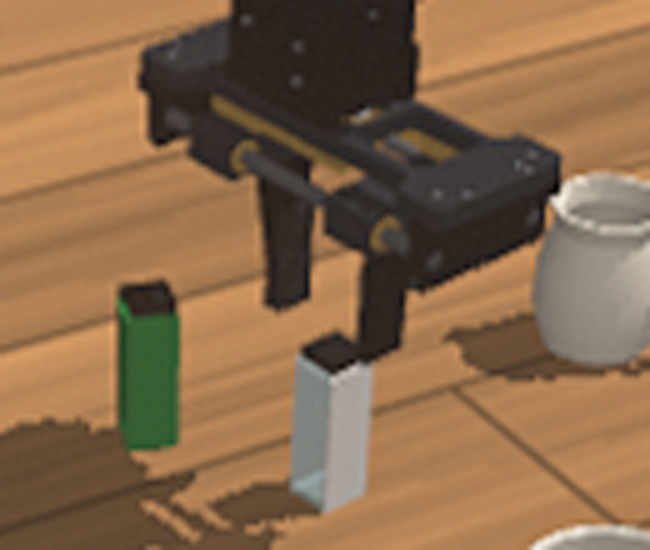

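Finger tips at crop (285,300) and (380,355) straddle the stopper at (335,350), as computed. I'll descend and close lightly.

```bash
python3 -m creep '57 -0.5 8 0.5 0; 57 -0.5 20 0.5 0; 57 -0.5 34 0.5 0; 57 -0.5 46 0.5 0; 57 -0.5 47 0.5 0; 57 -0.5 47 0.5 0'; python3 -c "
from h import *
go(.4603,.2772,.043,.178)
c=capture('top');cv2.imwrite('pics/d1.png',crop(c,180,310,240,340,6));c=capture('scene');cv2.imwrite('pics/d2.png',crop(c,310,440,120,230,5))"
```

```text
time: 2.88
tcp_pos: [0.4595, 0.2769, 0.0428]
ee_rot: [-1.291, 1.078, -1.077]
ft_force: [0.4, 0.8, -0.5]
grip_width: 0.0498
t 2.88 tcp [0.4595 0.2769 0.0428] jaw 0.178 down [-0.002 -0.002 -1.   ] q7 -0.335 w 0.0498 F [ 0.4  0.8 -0.5] T [-0.05  0.02  0.01]
shift mm [-0.2 -0.2  0.8] turn about tool y 0.0
```

View pics/d2.png

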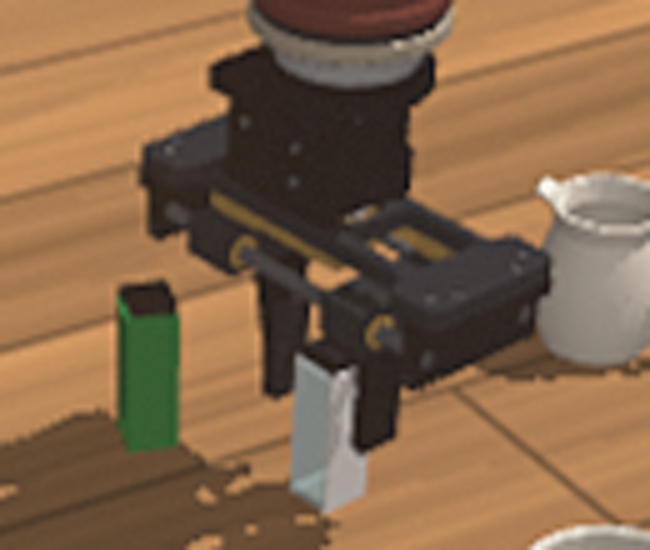

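The right finger looks centred on the frosted face once I allow for its stand-off and thickness. The cell's yaw needs a sharper check, so I'll use the first pictures.

```bash
python3 - <<'E'
import cv2,numpy as np
a=cv2.imread("pics/top0.png");b=cv2.imread("pics/scene0.png")
A=cv2.resize(a[270:295,218:243],None,fx=16,fy=16,interpolation=cv2.INTER_NEAREST)
B=cv2.resize(b[183:225,363:390],None,fx=14,fy=14,interpolation=cv2.INTER_NEAREST)
o=np.zeros((600,800,3),np.uint8);o[:400,:400]=A;o[:588,400:400+27*14]=B;cv2.imwrite("pics/e.png",o)
E
```

```text
(no output)
```

View pics/e.png

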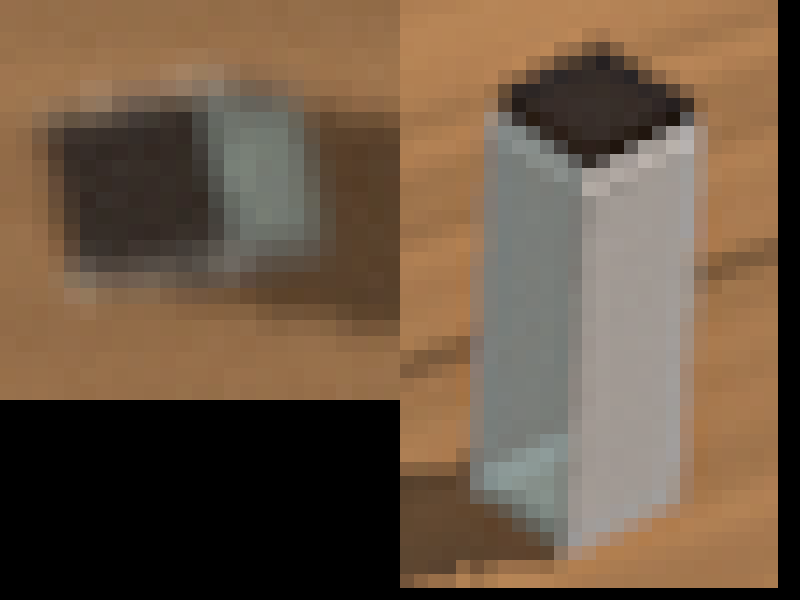

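```bash
python3 - <<'E'
from h import *
c=capture("scene")
f=lambda x,y:onz(c,363+(x-400)/14-.5,183+y/14-.5,0)[:2]
F,Rr,L=f(568,553),f(692,506),f(472,497)
print(F,Rr,L,np.arctan2(*(Rr-F)[::-1])-np.pi/2,np.arctan2(*(F-L)[::-1]),np.linalg.norm(Rr-F),np.linalg.norm(F-L),(Rr+L)/2)
E
```

```text
[0.47209788 0.26996886] [0.47064569 0.29547637] [0.45038148 0.26474631] 0.056870417411506 0.2360071048802896 0.02554881437567874 0.022335559465552778 [0.46051359 0.28011134]
```

The corner estimates average about 0.15-0.18 rad, which agrees with the jaw. Closing.

```bash
python3 -m creep '40 0 0 0.5 0; 25 0 0 0.5 0; 25 0 0 0.5 0; 25 0 0 0.5 0; 25 0 0 0.5 0; 25 0 0 0.5 0; 25 0 0 0.5 0' 12; python3 -c "
from h import *
go(.4603,.2772,.25,.178)"
```

```text
time: 3.62
tcp_pos: [0.4607, 0.2775, 0.044]
ee_rot: [-1.288, 1.077, -1.077]
ft_force: [0.2, -0.2, 1.2]
grip_width: 0.0249
t 3.62 tcp [0.4607 0.2775 0.044 ] jaw 0.178 down [ 0.  0. -1.] q7 -0.334 w 0.0249 F [ 0.2 -0.2  1.2] T [-0.12  0.15  0.03]
shift mm [   0.3 -206.    -0.5] turn about tool y -0.0
```

```bash
python3 -m creep '20 0 -10 0 0; 20 0 -40 0 0; 20 0 -80 0 0; 20 0 -110 0 0; 20 0 -110 0 0; 20 0 -110 0 0'; python3 -c "
from h import *
go(.6238,-.0443,.145,.342)
c=capture('top');cv2.imwrite('pics/f1.png',crop(c,180,310,240,340,6));c=capture('scene');cv2.imwrite('pics/f2.png',crop(c,310,440,80,190,5))"
```

```text
time: 4.12
tcp_pos: [0.4618, 0.2782, 0.1564]
ee_rot: [-1.284, 1.076, -1.077]
ft_force: [-0.9, -0.2, -1.6]
grip_width: 0.0248
t 4.12 tcp [0.4618 0.2782 0.1564] jaw 0.1778 down [ 0.003  0.003 -1.   ] q7 -0.387 w 0.0248 F [-0.9 -0.2 -1.6] T [-0.1   0.01 -0.02]
shift mm [346.1  10.9 102.4] turn about tool y -0.1642
```

View pics/f2.png

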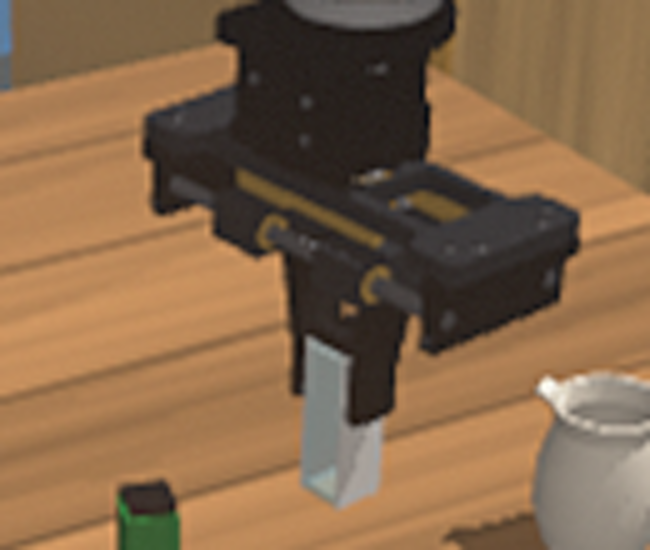

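The cell is held upright and square between the pads by its frosted sides, with the clear face free. I'll carry it over the meter.

```bash
python3 -m creep '20 20 0 6 0; 20 55 0 16 -0.02; 20 93 0 28 -0.05; 20 132 0 40 -0.08; 20 171 0 51 -0.1; 20 210 0 62 -0.12; 20 248 0 73 -0.14; 20 286 0 85 -0.16; 20 322 0 95 -0.164; 20 346 0 102 -0.164'; python3 -m creep '20 0 0 0 0; 20 0 0 0 0; 20 0 0 0 0; 20 0 0 0 0'; python3 -c "
from h import *
go(.6238,-.0443,.125,.342)"
```

```text
time: 5.05
tcp_pos: [0.6222, -0.0495, 0.1524]
ee_rot: [-1.354, 0.957, -0.956]
ft_force: [0.9, -0.5, -1.3]
grip_width: 0.0249
time: 5.38
tcp_pos: [0.6216, -0.0433, 0.1531]
ee_rot: [-1.353, 0.954, -0.951]
ft_force: [-0.0, -0.2, -0.4]
grip_width: 0.0247
t 5.38 tcp [ 0.6216 -0.0433  0.1531] jaw 0.3438 down [-0.002  0.001 -1.   ] q7 0.514 w 0.0247 F [-0.  -0.2 -0.4] T [-0.05 -0.05  0.04]
shift mm [ 1.7 28.1  1.7] turn about tool y 0.0018
```

```bash
python3 -m creep '20 1.7 10 1.7 0; 20 1.7 25 1.7 0; 20 1.7 38 1.7 0; 20 1.7 38 1.7 0; 20 1.7 38 1.7 0; 20 1.7 38 1.7 0'; python3 - <<'E'
from h import *
go(.6238,-.0443,.112,.342)
c=capture('scene');I=crop(c,235,325,220,310,6);cv2.imwrite('pics/g2.png',I)
c=capture('top');cv2.imwrite('pics/g1.png',crop(c,320,420,160,240,6))
E
```

```text
time: 5.88
tcp_pos: [0.6246, -0.0458, 0.1162]
ee_rot: [-1.352, 0.953, -0.954]
ft_force: [0.6, -0.7, -0.3]
grip_width: 0.0249
t 5.88 tcp [ 0.6246 -0.0458  0.1162] jaw 0.3423 down [ 0. -0. -1.] q7 0.534 w 0.0249 F [ 0.6 -0.7 -0.3] T [-0.03  0.05  0.03]
shift mm [-1.7  4.2 -0.3] turn about tool y 0.0003
```

View pics/g2.png

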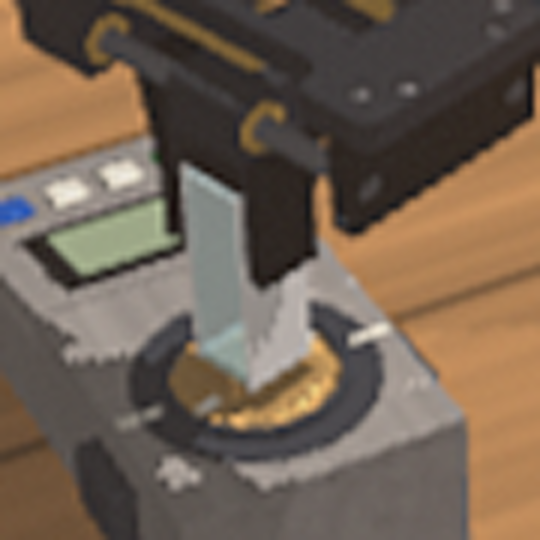

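View pics/g1.png

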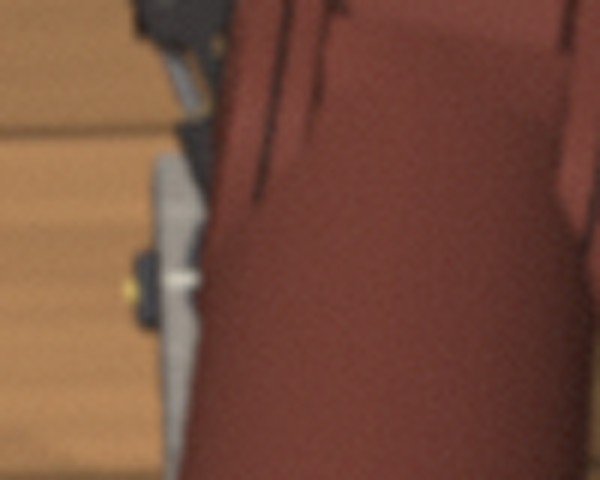

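```bash
python3 - <<'E'
from h import *
c=capture("scene");P=[]
for i in range(6): P.append(get_state()["tcp_pos"]);capture("scene")
print(np.round(P,4))
zb=np.mean(P,0)[2]-.044
I=crop(c,262,292,240,290,12);cv2.imwrite('pics/g3.png',I)
f=lambda x,y:onz(c,235+(x+.5)/6-.5,220+(y+.5)/6-.5,zb)[:2]
F,Rr,L=f(248,392),f(310,354),f(197,350)
print(zb,F,Rr,L,np.arctan2(*(Rr-F)[::-1])-np.pi/2,np.arctan2(*(F-L)[::-1]),np.linalg.norm(Rr-F),np.linalg.norm(F-L),(Rr+L)/2)
m=np.mean(P,0)
for sx,sy in((1,-1),(1,1),(-1,-1)):
    a=.342;q=m[:2]+np.array([[np.cos(a),-np.sin(a)],[np.sin(a),np.cos(a)]])@np.array([sx*.0125,sy*.0125]);uv=proj(c,[*q,zb]);print(np.round(uv,1),np.round(((uv-[235,220]+.5)*6-.5),0))
E
```

```text
[[ 0.625  -0.046   0.1168]
 [ 0.6249 -0.046   0.1167]
 [ 0.6248 -0.046   0.1166]
 [ 0.6247 -0.046   0.1164]
 [ 0.6247 -0.046   0.1163]
 [ 0.6246 -0.046   0.1162]]
0.07249539669623559 [ 0.63914991 -0.05314653] [ 0.63232813 -0.02905427] [ 0.61362637 -0.05882438] 0.2759293574590349 0.21889097225764256 0.025039446264692553 0.026147450349134835 [ 0.62297725 -0.04393932]
[276.1 285.5] [249. 396.]
[285.8 278.8] [307. 355.]
[266.6 279.6] [192. 360.]
```

View pics/g3.png

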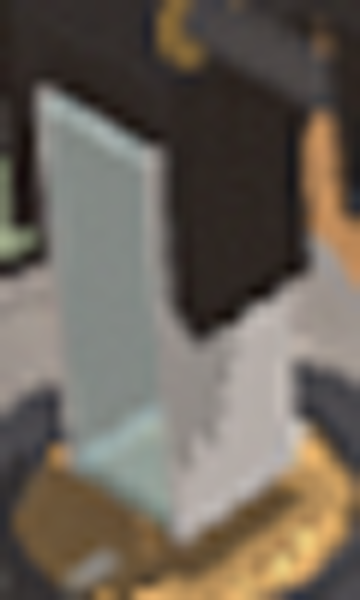

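Seen from the scene camera, the cell's lower corner at g3 (178,540) hangs just over the well, aligned with the index lines. I'll shift 1 mm and lower to feel.

```bash
python3 -m creep '20 -1 0 -0.2 0; 20 -1 1.5 -0.2 0; 20 -1 3 -0.2 0; 20 -1 4.5 -0.2 0; 20 -1 6 -0.2 0; 20 -1 7 -0.2 0;20 -1 8 -0.2 0; 20 -1 8 -0.2 0'; python3 -c "
from h import *
go(.6238,-.0443,.112,.342)"
```

```text
time: 7.0
tcp_pos: [0.6239, -0.0451, 0.1077]
ee_rot: [-1.352, 0.954, -0.954]
ft_force: [0.8, 0.3, -0.6]
grip_width: 0.0251
t 7.0 tcp [ 0.6239 -0.0451  0.1077] jaw 0.342 down [-0. -0. -1.] q7 0.536 w 0.0251 F [ 0.8  0.3 -0.6] T [-0.07  0.05 -0.06]
shift mm [-0.8 -4.3  0.2] turn about tool y -0.0
```

```bash
python3 -m creep '20 0 0.7 0 0; 20 0 1.4 0 0; 20 0 2 0 0; 20 0 2 0 0'; python3 -c "
from h import *
go(.6238,-.0443,.112,.342)"
```

```text
time: 7.33
tcp_pos: [0.624, -0.0452, 0.1059]
ee_rot: [-1.352, 0.954, -0.954]
ft_force: [-0.3, -0.0, -0.3]
grip_width: 0.0249
t 7.33 tcp [ 0.624  -0.0452  0.1059] jaw 0.342 down [-0. -0. -1.] q7 0.537 w 0.0249 F [-0.3 -0.  -0.3] T [-0.14 -0.08 -0.  ]
shift mm [-0.9 -6.1  0.1] turn about tool y -0.0
```

```bash
python3 -m creep '20 0 0.7 0 0; 20 0 1.4 0 0; 20 0 2 0 0; 20 0 2 0 0'; python3 -c "
from h import *
go(.6238,-.0443,.112,.342)
c=capture('scene');I=crop(c,245,315,235,305,8);cv2.imwrite('pics/g4.png',I)"
```

```text
time: 7.67
tcp_pos: [0.624, -0.0452, 0.1038]
ee_rot: [-1.352, 0.954, -0.954]
ft_force: [0.2, 0.4, -0.5]
grip_width: 0.025
t 7.67 tcp [ 0.624  -0.0452  0.1038] jaw 0.342 down [-0. -0. -1.] q7 0.538 w 0.025 F [ 0.2  0.4 -0.5] T [-0.21 -0.11  0.04]
shift mm [-0.9 -8.2  0.1] turn about tool y -0.0
```

View pics/g4.png

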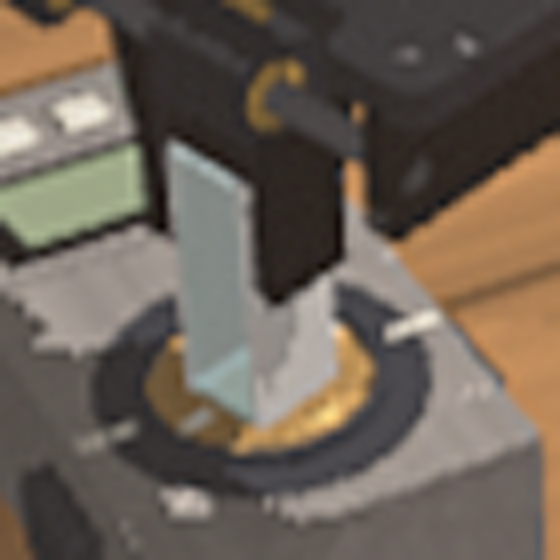

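The visible lower corner at crop (258,428) has dropped less than the tool did, so the tip is probably already inside the mouth. There is no upward force, so I'll go on gently.

```bash
python3 -m creep '20 0 1 0 0; 20 0 2 0 0; 20 0 3 0 0; 20 0 4 0 0; 20 0 5 0 0; 20 0 5 0 0'; python3 -c "
from h import *
go(.6238,-.0443,.112,.342)
c=capture('scene');I=crop(c,245,315,235,305,8);cv2.imwrite('pics/g5.png',I)"
```

```text
time: 8.22
tcp_pos: [0.624, -0.0452, 0.0987]
ee_rot: [-1.352, 0.954, -0.954]
ft_force: [-0.6, -1.6, -1.5]
grip_width: 0.0247
t 8.22 tcp [ 0.624  -0.0452  0.0987] jaw 0.342 down [-0. -0. -1.] q7 0.54 w 0.0247 F [-0.6 -1.6 -1.5] T [-0.26 -0.16 -0.03]
shift mm [ -0.9 -13.3   0.2] turn about tool y -0.0
```

View pics/g5.png

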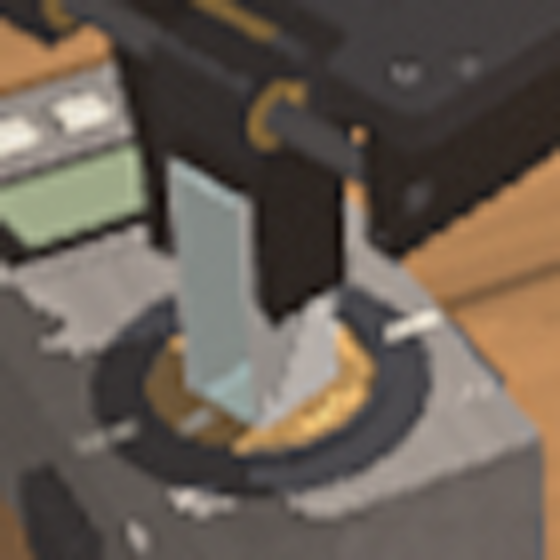

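The corner at the mouth stays at (258,430) while the fingers came down, so the cell is going in. A slight side moment (about 1 N) suggests easing +0.5 mm along tool x.

```bash
python3 -m creep '20 0.5 0.5 0.2 0; 20 0.5 2 0.2 0; 20 0.5 3.5 0.2 0; 20 0.5 5 0.2 0; 20 0.5 6 0.2 0; 20 0.5 7 0.2 0; 20 0.5 7 0.2 0'; python3 -c "
from h import *
go(.6238,-.0443,.112,.342)"
```

```text
time: 8.85
tcp_pos: [0.6242, -0.0455, 0.0917]
ee_rot: [-1.352, 0.954, -0.953]
ft_force: [0.8, 0.6, -1.1]
grip_width: 0.0247
t 8.85 tcp [ 0.6242 -0.0455  0.0917] jaw 0.342 down [-0. -0. -1.] q7 0.545 w 0.0247 F [ 0.8  0.6 -1.1] T [-0.09  0.05  0.03]
shift mm [ -1.3 -20.3   0. ] turn about tool y 0.0
```

```bash
python3 -m creep '20 0 2 0 0; 20 0 4 0 0; 20 0 6 0 0; 20 0 8 0 0; 20 0 10 0 0; 20 0 12 0 0; 20 0 13 0 0; 20 0 13 0 0'; python3 -c "
from h import *
go(.6238,-.0443,.112,.342)"
```

```text
time: 9.52
tcp_pos: [0.6242, -0.0456, 0.0787]
ee_rot: [-1.352, 0.954, -0.954]
ft_force: [0.4, 0.9, -0.6]
grip_width: 0.0249
t 9.52 tcp [ 0.6242 -0.0456  0.0787] jaw 0.3419 down [-0. -0. -1.] q7 0.551 w 0.0249 F [ 0.4  0.9 -0.6] T [-0.05  0.06  0.04]
shift mm [ -1.3 -33.3   0. ] turn about tool y -0.0001
```

```bash
python3 -m creep '20 0 0.8 0 0; 20 0 1.6 0 0; 20 0 2.4 0 0; 20 0 3 0 0; 20 0 3 0 0'; python3 -c "
from h import *
go(.6238,-.0443,.112,.342)"; python3 -m creep '20 0 0.4 0 0; 20 0 0.8 0 0; 20 0 0.8 0 0'
```

```text
time: 9.93
tcp_pos: [0.6243, -0.0455, 0.0758]
ee_rot: [-1.352, 0.954, -0.954]
ft_force: [-0.2, -0.2, -1.5]
grip_width: 0.0245
t 9.93 tcp [ 0.6243 -0.0455  0.0758] jaw 0.342 down [-0. -0. -1.] q7 0.553 w 0.0245 F [-0.2 -0.2 -1.5] T [-0.03  0.08  0.06]
shift mm [ -1.3 -36.2  -0.1] turn about tool y -0.0
time: 10.18
tcp_pos: [0.6243, -0.0455, 0.0751]
ee_rot: [-1.352, 0.954, -0.954]
ft_force: [0.0, -0.2, -1.5]
grip_width: 0.0252
```

```bash
python3 -m creep '20 0 0.4 0 0; 20 0 0.8 0 0; 20 0 0.8 0 0;20 0 0.8 0 0';python3 -m creep '20 0 0.3 0 0; 20 0 0.6 0 0; 20 0 0.6 0 0'; python3 -c "
from h import *
go(.6238,-.0443,.112,.342)"
```

```text
time: 10.52
tcp_pos: [0.6245, -0.0456, 0.075]
ee_rot: [-1.351, 0.954, -0.954]
ft_force: [-2.6, 0.4, 6.3]
grip_width: 0.0252
time: 10.77
tcp_pos: [0.6245, -0.0457, 0.075]
ee_rot: [-1.351, 0.954, -0.954]
ft_force: [-5.0, 1.5, 10.3]
grip_width: 0.0247
t 10.77 tcp [ 0.6245 -0.0457  0.075 ] jaw 0.3418 down [ 0.  0. -1.] q7 0.554 w 0.0247 F [-5.   1.5 10.3] T [ 0.07  1.18 -0.03]
shift mm [ -1.5 -37.   -0.2] turn about tool y -0.0002
```

Firm floor contact at TCP z = 0.0750 (cell underside at 31 mm), so the cell is home. I'll unload, then turn clockwise in stages.

```bash
python3 -m creep '20 0 -0.6 0 0; 20 0 -1.2 0 0; 20 0 -1.2 0 0'; python3 -m creep '20 0 0 0 0.03; 20 0 0 0 0.06; 20 0 0 0 0.1;20 0 0 0 0.1; 20 0 0 0 0.1'; python3 -c "
from h import *
go(.6243,-.0455,.075,.0125)"
```

```text
time: 11.02
tcp_pos: [0.6244, -0.0455, 0.0751]
ee_rot: [-1.352, 0.953, -0.954]
ft_force: [-1.7, -0.9, 2.5]
grip_width: 0.0247
time: 11.43
tcp_pos: [0.6242, -0.0456, 0.075]
ee_rot: [-1.315, 1.028, -1.028]
ft_force: [-2.7, 0.3, 3.4]
grip_width: 0.0248
t 11.43 tcp [ 0.6242 -0.0456  0.075 ] jaw 0.2431 down [-0. -0. -1.] q7 0.463 w 0.0248 F [-2.7  0.3  3.4] T [-0.02  0.67 -0.02]
shift mm [-0.1  0.   0.1] turn about tool y 0.2306
```

```bash
python3 -m creep '20 0 -0.6 0 0.04; 20 0 -0.6 0 0.08; 20 0 -0.6 0 0.12; 20 0 -0.6 0 0.12'; python3 -c "
from h import *
go(.6243,-.0455,.075,.0125)
c=capture('scene');I=crop(c,245,315,235,305,8);cv2.imwrite('pics/i5.png',I)"
```

```text
time: 11.77
tcp_pos: [0.6239, -0.0456, 0.0751]
ee_rot: [-1.265, 1.12, -1.119]
ft_force: [-2.0, -0.5, -0.6]
grip_width: 0.0247
t 11.77 tcp [ 0.6239 -0.0456  0.0751] jaw 0.1213 down [-0.001 -0.    -1.   ] q7 0.352 w 0.0247 F [-2.  -0.5 -0.6] T [-0.05  0.46 -0.01]
shift mm [-0.1  0.1  0.4] turn about tool y 0.1088
```

View pics/i5.png

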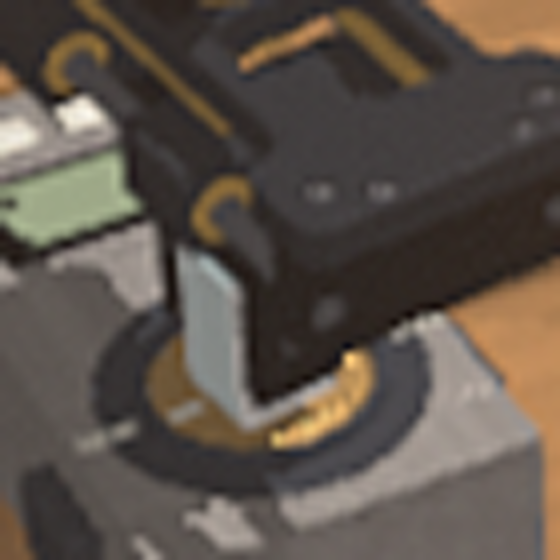

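The index line (185,410) has followed and nearly meets the deck line (107,438). I'll finish in small turns, watching the moment about z.

```bash
python3 -m creep '20 0 0 -0.3 0.03; 20 0 0 -0.3 0.06; 20 0 0 -0.3 0.09; 20 0 0 -0.3 0.09'; python3 -c "
from h import *
go(.6243,-.0455,.075,.0125)"; python3 -m creep '20 0 0 0 0.015; 20 0 0 0 0.02; 20 0 0 0 0.02'; python3 -c "
from h import *
go(.6243,-.0455,.075,.0125)"
```

```text
time: 12.15
tcp_pos: [0.6238, -0.0456, 0.0752]
ee_rot: [-1.225, 1.185, -1.185]
ft_force: [-1.5, 0.2, -2.2]
grip_width: 0.0252
t 12.15 tcp [ 0.6238 -0.0456  0.0752] jaw 0.0327 down [-0.001 -0.    -1.   ] q7 0.272 w 0.0252 F [-1.5  0.2 -2.2] T [-0.07  0.47 -0.01]
shift mm [-0.1  0.2  0.5] turn about tool y 0.0202
time: 12.4
tcp_pos: [0.6237, -0.0456, 0.0752]
ee_rot: [-1.216, 1.2, -1.2]
ft_force: [-1.7, 0.6, -2.2]
grip_width: 0.0248
t 12.4 tcp [ 0.6237 -0.0456  0.0752] jaw 0.0126 down [-0.001 -0.    -1.   ] q7 0.253 w 0.0248 F [-1.7  0.6 -2.2] T [-0.16  0.46  0.09]
shift mm [-0.1  0.2  0.6] turn about tool y 0.0001
```

```bash
python3 -m creep '20 0 0 0 0.01; 20 0 0 0 0.02; 20 0 0 0 0.02'; python3 -c "
from h import *
go(.6243,-.0455,.075,.0125)
c=capture('scene');I=crop(c,245,315,235,305,8);cv2.imwrite('pics/i6.png',I)"
```

```text
time: 12.65
tcp_pos: [0.6237, -0.0455, 0.0753]
ee_rot: [-1.206, 1.216, -1.215]
ft_force: [-3.4, 0.1, -3.2]
grip_width: 0.0249
t 12.65 tcp [ 0.6237 -0.0455  0.0753] jaw -0.0084 down [-0.001 -0.    -1.   ] q7 0.234 w 0.0249 F [-3.4  0.1 -3.2] T [-0.11  0.7   0.18]
shift mm [-0.1  0.3  0.6] turn about tool y -0.0209
```

View pics/i6.png

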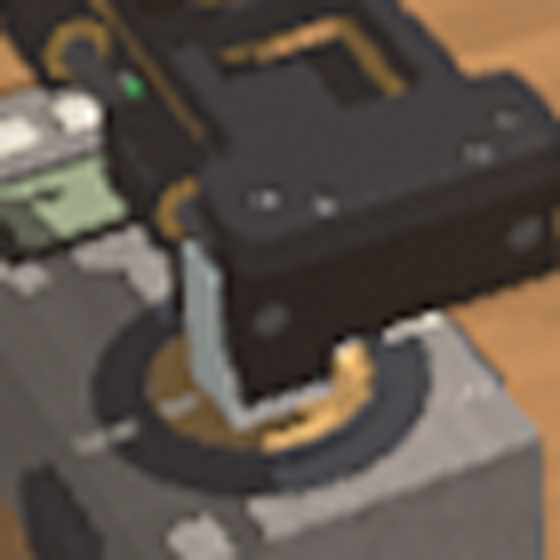

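The index lines, at (180,403) and (350,348), now lie on the line between the deck marks (107,435)-(412,325). The torque rose to 0.18 N m, so the adapter is at its stop. I'll unload slightly and open.

```bash
python3 -m creep '20 0 0.3 -0.4 -0.008; 20 0 0.3 -0.4 -0.008; 20 0 0.3 -0.4 -0.008'; python3 -c "
from h import *
go(.6243,-.0455,.075,.0125)"; python3 -m creep '40 0 0 0 0; 50 0 0 0 0; 60 0 0 0 0; 60 0 0 0 0; 60 0 0 0 0'; python3 -c "
from h import *
go(.6243,-.0455,.075,.0125)"
```

```text
time: 12.95
tcp_pos: [0.6237, -0.0456, 0.0753]
ee_rot: [-1.209, 1.209, -1.209]
ft_force: [-3.2, 0.2, -2.3]
grip_width: 0.0249
t 12.95 tcp [ 0.6237 -0.0456  0.0753] jaw 0.0001 down [ 0.  0. -1.] q7 0.242 w 0.0249 F [-3.2  0.2 -2.3] T [-0.16  0.62  0.08]
shift mm [-0.1  0.3  0.6] turn about tool y -0.0124
time: 13.37
tcp_pos: [0.624, -0.0456, 0.0755]
ee_rot: [-1.209, 1.209, -1.21]
ft_force: [0.5, -0.6, -0.7]
grip_width: 0.0486
t 13.37 tcp [ 0.624  -0.0456  0.0755] jaw -0.0 down [ 0.001 -0.    -1.   ] q7 0.242 w 0.0486 F [ 0.5 -0.6 -0.7] T [-0.07  0.03 -0.  ]
shift mm [-0.1  0.5  0.3] turn about tool y -0.0125
```

```bash
python3 -m creep '60 0 -10 0 0; 60 0 -30 0 0; 60 0 -60 0 0; 60 0 -95 0 0; 80 0 -125 0 0; 100 0 -140 0 0'; python3 -c "
from h import *
go(.4875,-.252,.12,0)"
```

```text
time: 13.87
tcp_pos: [0.625, -0.0462, 0.2204]
ee_rot: [-1.205, 1.206, -1.212]
ft_force: [0.9, -0.8, -0.2]
grip_width: 0.0591
t 13.87 tcp [ 0.625  -0.0462  0.2204] jaw -0.0006 down [ 0.005  0.    -1.   ] q7 0.176 w 0.0591 F [ 0.9 -0.8 -0.2] T [-0.12 -0.06 -0.03]
shift mm [ 205.9   99.6 -138. ] turn about tool y -0.0006
```

```bash
python3 -m creep '100 30 0 -20 0; 100 63 0 -42 0; 100 96 10 -64 0; 100 129 25 -86 0; 100 162 45 -108 0; 100 190 65 -128 0; 100 206 80 -138 0; 100 206 90 -138 0; 100 206 95 -138 0; 100 206 95 -138 0'; python3 - <<'E'
from h import *
go(.4875,-.252,.10,0)
for n,w in(('scene',(245,315,235,305)),('top',(340,400,178,228))):
    c=capture(n);cv2.imwrite(f'pics/j_{n}.png',crop(c,*w,8))
E
```

```text
time: 14.7
tcp_pos: [0.4859, -0.2507, 0.1199]
ee_rot: [-1.21, 1.21, -1.208]
ft_force: [0.8, 1.1, 0.0]
grip_width: 0.087
t 14.7 tcp [ 0.4859 -0.2507  0.1199] jaw 0.0005 down [-0.001  0.001 -1.   ] q7 0.58 w 0.087 F [0.8 1.1 0. ] T [-0.06  0.05 -0.02]
shift mm [ 1.3 19.9  1.6] turn about tool y 0.0005
```

View pics/j_scene.png

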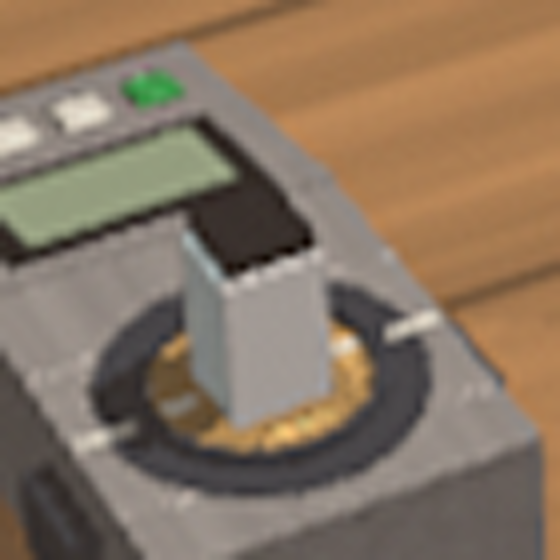

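View pics/j_top.png

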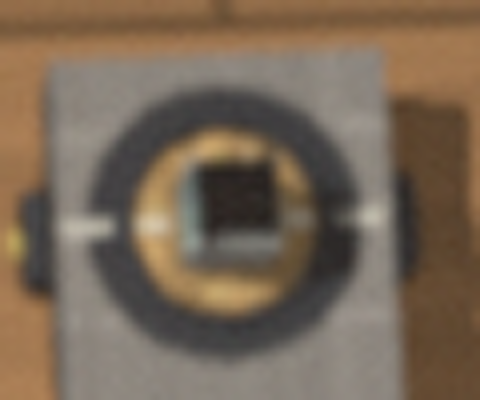

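The cell stands home, stopper at crop (235,195), with its faces parallel to the index line, which is collinear with the deck marks (90,228)-(365,215). Quick numbers on yaw, height and place, and the cap again.

```bash
python3 - <<'E'
from meas import *
c=capture("top");I=up(c);g=I.max(2).astype(int);H=cv2.cvtColor(I,cv2.COLOR_RGB2HSV).astype(int)
k=box(g.shape,360,376,195,211)&(g<75)
L=max(comps(k),key=lambda t:t[0][4])
cs,_=cv2.findContours(L[2].astype(np.uint8),cv2.RETR_EXTERNAL,cv2.CHAIN_APPROX_NONE)
P=np.array([onz(c,(u-3.5)/8,(v-3.5)/8,.111)[:2]*1000 for u,v in cs[0][:,0]]).astype(np.float32);print("cell",cv2.minAreaRect(P))
W=pts(c);w=W[192:214,358:380].reshape(-1,3);x=w[w[:,2]>.1];print("z top",np.median(x[:,2]),cv2.minAreaRect((x[:,:2]*1000).astype(np.float32)))
w=box(g.shape,345,393,185,226)&(g>150)&(H[:,:,1]<60)
for q in comps(w,60):print("  white",np.round((q[1]-3.5)/8,2),np.round(onz(c,*((q[1]-3.5)/8),.064)[:2],4))
r=box(g.shape,345,393,185,226)&(g<85);L=max(comps(r),key=lambda t:t[0][4]);print("collar",circ(c,L[2],.066))
E
```

```text
cell ((623.6323852539062, -44.361114501953125), (19.57052993774414, 21.317140579223633), 5.3047566413879395)
z top 0.10935566565792798 ((623.2979125976562, -44.2152099609375), (23.789161682128906, 24.840682983398438), 3.8677279949188232)
  white [384.14 192.93] [ 0.6517 -0.0833]
  white [349.38 194.86] [ 0.6495 -0.0036]
  white [386.31 204.49] [ 0.6249 -0.0872]
  white [349.54 206.12] [ 0.6235 -0.0031]
  white [359.03 205.72] [ 0.6238 -0.0248]
  white [384.81 216.86] [ 0.5965 -0.0826]
  white [353.13 218.1 ] [ 0.5957 -0.0104]
collar (array([ 0.62374949, -0.04438973]), np.float64(0.037803115129839436))
```

The rectangle fit gives 4-5° with coarse pixels, too uncertain against the 5° limit. I'll fit the edges at subpixel level.

```bash
cat > edge.py <<'E'
from h import *
def sub(pr,thr):
    # first crossing
    s=np.sign(pr-thr);i=np.where(s[:-1]*s[1:]<0)[0]
    return i,[k+(thr-pr[k])/(pr[k+1]-pr[k]) for k in i]
def fit(c,pts,z):
    P=np.array([onz(c,u,v,z)[:2] for u,v in pts]);
    d=cv2.fitLine((P*1000).astype(np.float32),cv2.DIST_HUBER,0,.01,.001).ravel();a=np.degrees(np.arctan2(d[1],d[0]));return round((a+45)%90-45,2),np.round(P.mean(0),4)
E
python3 - <<'E'
from edge import *
def avg(n,k=4): 
    c=capture(n);s=c["pixels"].astype(float)
    for _ in range(k-1): s+=capture(n)["pixels"]
    c["g"]=(s/k).mean(2);return c
c=avg("top",1);g=c["g"]
np.set_printoptions(linewidth=250)
print(g[196:217,355:382].astype(int))
E
```

```text
[[ 69  66  66  66  67  78  94 105 122 140 152 155 146 131 128 133 130 110  88  86  81  67  60  66  64  67  80]
 [ 67  66  67  69  75  99 123 133 141 142 140 130 120 108 106 120 117  95  85  96  99  84  66  60  62  66  69]
 [ 68  68  67  74  98 117 133 140 137 112  89  81  75  65  67  73  74  63  64  90 113 103  77  62  63  63  65]
 [ 66  68  70  90 117 131 130 133 119  86  55  39  40  43  40  42  43  38  51  86 119 116  95  71  61  60  62]
 [ 66  65  81 111 129 131 126 123 111  79  47  39  39  38  40  39  40  36  45  76 110 116 102  80  58  56  61]
 [ 66  71  96 126 140 132 121 116 110  82  51  39  42  41  42  37  39  40  42  62  90 101  99  81  54  50  57]
 [ 67  77 111 137 143 134 125 119 114  90  58  41  43  40  43  42  40  39  38  60  81  85  85  71  53  44  47]
 [ 69  83 116 145 150 139 129 126 122  97  61  41  40  39  42  41  41  39  41  60  83  88  84  77  57  43  45]
 [ 69  91 135 161 163 151 133 131 129 104  64  42  44  39  39  39  39  39  41  59  86  98  95  90  68  45  53]
 [ 74 104 156 181 185 172 146 133 132 106  65  39  38  40  40  40  40  40  42  59  87 101 105  97  71
[... 531 characters left out ...]
  81  79  77  72  61  49  43  44]
 [ 68  68  75 104 131 140 131 120 111 102  93  88  86  86  83  82  80  80  81  78  78  79  70  53  44  44  48]
 [ 69  68  69  87 115 131 132 129 124 115 110 108 108 107 100  93  87  86  86  80  76  75  65  53  44  48  51]
 [ 68  68  68  72  91 116 125 131 128 127 131 137 139 137 132 122 119 115 103  96  82  72  64  54  52  54  61]
 [ 70  66  67  66  77  95 114 116 124 128 141 154 155 153 151 146 140 133 119 103  79  64  59  59  60  64  70]
 [ 74  67  68  67  70  74  86  97 107 115 131 142 145 146 146 143 130 118 104  83  66  57  57  61  66  66  86]
 [ 90  74  64  68  68  66  69  70  79  89 103 110 118 118 122 116 103  89  75  64  63  64  63  63  67  79 107]]
```

```bash
cat > yaw.py <<'E'
from edge import *
c=capture("top");g=c["pixels"].astype(float).mean(2)
# left edge (stopper|glass wall), rows; right; bottom edge cols; top
L=[];Rr=[];T=[];B=[]
for v in range(200,206):
    i,x=sub(g[v,361:368],80);L.append((361+x[0],v));i,x=sub(g[v,370:377],65);Rr.append((370+x[0],v))
for u in range(367,374):
    i,x=sub(g[203:210,u],75);B.append((u,203+x[0]));i,x=sub(g[196:201,u],80);T.append((u,196+x[0]))
for n,p in zip("LRTB",(L,Rr,T,B)):print(n,fit(c,p,.111))
# meter edges: left & right case sides and far edge, on z=.062, by grey gradient
for n,us in(("mL",(342,354)),("mR",(384,398))):
    p=[]
    for v in range(225,262):
        r=c["pixels"][v,us[0]:us[1]].astype(float);d=r[:,0]-r[:,2]; i,x=sub(d,30)
        if len(x)==1:p.append((us[0]+x[0],v))
    if len(p)>5:print(n,len(p),fit(c,p,.05))
s=capture("scene");g=s["pixels"].astype(float).mean(2);np.set_printoptions(linewidth=250)
print(g[260:294,266:292].astype(int))
E
python3 yaw.py
```

```text
L (np.float32(6.02), array([ 0.6236, -0.0335]))
R (np.float32(2.9), array([ 0.623 , -0.0549]))
T (np.float32(3.26), array([ 0.634 , -0.0463]))
B (np.float32(2.0), array([ 0.6143, -0.0455]))
mL 34 (np.float32(0.8), array([0.5419, 0.0031]))
mR 29 (np.float32(-0.31), array([ 0.5405, -0.0955]))
[[ 63  38  36  45  44  46  48  50  49  50  50  50  51  45  38 109 145 146 138 137 139 139 139 133 127 127]
 [ 64  88  64  47  51  51  50  50  51  51  49  51  50  50  44  63 111 145 142 138 138 140 140 138 134 129]
 [126 137  83  39  48  49  52  50  49  50  50  49  50  50  49  44  62 111 141 140 138 138 139 139 139 135]
 [137 140 101  48  44  49  50  48  53  49  51  48  50  50  51  48  41  57 134 146 138 138 138 139 138 138]
 [129 135 159  96  31  46  52  49  51  50  49  50  51  49  51  50  43  29 116 142 142 137 136 139 138 139]
 [136 133 169 142  70  38  49  51  48  51  52  50  50  48  45  42  34  20 109 142 143 140 135 138 139 140]
 [142 129 135 156 113  51  40  49  51  51  48  45  43  34  29  20  92 127 177 162 143 143 140 137 137 139]
 [144 133 124 135 151 110  52  42  44  43  35  28  24  93 1
[... 2130 characters left out ...]
 137 133 125 130 148 156 160 157 153 126  94  71  63  65]
 [ 71  80  78  77  73  93 128 133 143 146 139 131 115 148 175 170 162 167 160 134 113  91  69  61  66  72]
 [ 62  72  76  88 114 128 136 135 133 134 139 129 145 165 179 173 143 126 120  94  65  58  56  65  71  72]
 [ 48  54  59  80 106 111 111 116 125 134 130 112 148 138 120 116 100  84  65  55  56  62  67  72  75  73]
 [ 65  52  49  54  56  55  64  76  89 102  88  78  96  88  70  59  53  53  54  62  67  73  74  72  71  67]
 [ 74  67  63  60  57  50  47  50  49  51  50  52  52  51  57  47  53  60  66  73  72  73  71  71  68  69]
 [ 72  73  74  71  69  65  66  63  63  62  62  64  64  63  66  66  68  72  74  70  71  70  67  58  75 111]]
```

```bash
python3 - <<'E'
from edge import *
c=capture("scene");g=c["pixels"].astype(float).mean(2)
p=[];q=[];b=[];l=[]
for u in range(275,283):
    i,x=sub(g[262:272,u],90);p.append((u,262+x[0]))
for u in range(268,272):
    i,x=sub(g[260:270,u],85);q.append((u,260+x[-1]))
for u in range(276,284):
    i,x=sub(g[278:292,u],150);b.append((u,278+x[0] if x else np.nan))
b=[t for t in b if t[1]==t[1]]
for z in(.105,.108,.111):print("stopper front (y-dir)",fit(c,p,z),"stopper left (x-dir)",fit(c,q,z))
print("bottom at mouth",fit(c,b,.064))
# deck front top edge & left edges for reference
print(p,q,b)
E
```

```text
stopper front (y-dir) (np.float32(0.86), array([ 0.632 , -0.0426])) stopper left (x-dir) (np.float32(-2.04), array([ 0.6168, -0.0536]))
stopper front (y-dir) (np.float32(0.86), array([ 0.6354, -0.0439])) stopper left (x-dir) (np.float32(-2.04), array([ 0.6202, -0.0549]))
stopper front (y-dir) (np.float32(0.86), array([ 0.6388, -0.0453])) stopper left (x-dir) (np.float32(-2.04), array([ 0.6237, -0.0562]))
bottom at mouth (np.float32(5.05), array([ 0.635 , -0.0446]))
[(275, np.float64(268.51399491094145)), (276, np.float64(267.94011976047904)), (277, np.float64(267.80357142857144)), (278, np.float64(267.50383631713555)), (279, np.float64(266.96491228070175)), (280, np.float64(266.52162162162165)), (281, np.float64(266.46082949308754)), (282, np.float64(265.97687861271675))] [(268, np.float64(262.0769230769231)), (269, np.float64(263.75694444444446)), (270, np.float64(265.3435114503817)), (271, np.float64(266.56043956043953))] [(276, np.float64(287.12820512820514)), (277, np.float64(286.6)), (278, np.float64(286.0888888888889)), (279, np.float64(285.9)), (280, np.float64(285.57142857142856)), (281, np.float64(284.85714285714283)), (282, np.float64(284.5)), (283, np.float64(284.07142857142856))]
```

The seven edges read -2° to +6°, mean about 2.6°, against 0.7° for the meter, so the cell is about 2° from square. The jaw angle at release was within 1° of square, and the adapter's index is on the deck line. I accept that and go on to the cap.

```bash
python3 -m creep '100 1.3 10 1.6 0; 100 1.3 30 1.6 0; 100 1.3 55 1.6 0; 100 1.3 80 1.6 0; 100 1.3 90 1.6 0; 100 1.3 91 1.6 0; 100 1.3 91 1.6 0; 100 1.3 91 1.6 0'; python3 - <<'E'
from h import *
go(.4875,-.252,.028,0)
c=capture('scene');cv2.imwrite('pics/k.png',crop(c,110,200,230,320,6))
E
```

```text
time: 15.72
tcp_pos: [0.4879, -0.2534, 0.0303]
ee_rot: [-1.209, 1.208, -1.21]
ft_force: [-0.3, -0.7, 2.0]
grip_width: 0.0871
t 15.72 tcp [ 0.4879 -0.2534  0.0303] jaw -0.0003 down [ 0.001 -0.001 -1.   ] q7 0.676 w 0.0871 F [-0.3 -0.7  2. ] T [-0.1 -0.   0. ]
shift mm [-1.4  2.3 -0.4] turn about tool y -0.0003
```

View pics/k.png

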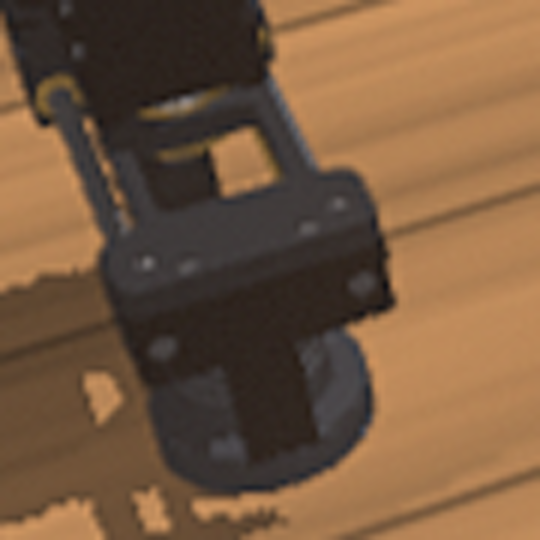

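The near finger at crop (275,400) is centred on the cap's neck. Closing.

```bash
python3 -m creep '100 -1.3 1 -0.4 0; 100 -1.3 1 -0.4 0; 80 -1.3 1 -0.4 0; 55 -1.3 1 -0.4 0; 50 -1.3 1 -0.4 0; 50 -1.3 1 -0.4 0; 50 -1.3 1 -0.4 0; 50 -1.3 1 -0.4 0; 50 -1.3 1 -0.4 0' 15; python3 -c "
from h import *
go(.4875,-.252,.028,0)"; python3 -m creep '50 0 -10 0 0; 50 0 -40 0 0; 50 0 -80 0 0; 50 0 -120 0 0; 50 0 -150 0 0; 50 0 -150 0 0; 50 0 -150 0 0'; python3 -c "
from h import *
go(.624,-.0449,.165,0)
c=capture('scene');cv2.imwrite('pics/l.png',crop(c,90,220,160,270,5))"
```

```text
time: 16.52
tcp_pos: [0.4868, -0.2516, 0.0282]
ee_rot: [-1.209, 1.209, -1.209]
ft_force: [0.6, -0.1, -0.6]
grip_width: 0.0493
t 16.52 tcp [ 0.4868 -0.2516  0.0282] jaw -0.0 down [-0. -0. -1.] q7 0.675 w 0.0493 F [ 0.6 -0.1 -0.6] T [-0.06  0.05 -0.03]
shift mm [0.4 0.2 0.7] turn about tool y -0.0
time: 17.1
tcp_pos: [0.4878, -0.252, 0.1806]
ee_rot: [-1.206, 1.206, -1.211]
ft_force: [-0.7, 0.1, -0.5]
grip_width: 0.0488
t 17.1 tcp [ 0.4878 -0.252   0.1806] jaw -0.0001 down [ 0.004 -0.    -1.   ] q7 0.535 w 0.0488 F [-0.7  0.1 -0.5] T [-0.06  0.09  0.04]
shift mm [-207.1   16.   136.1] turn about tool y -0.0001
```

View pics/l.png

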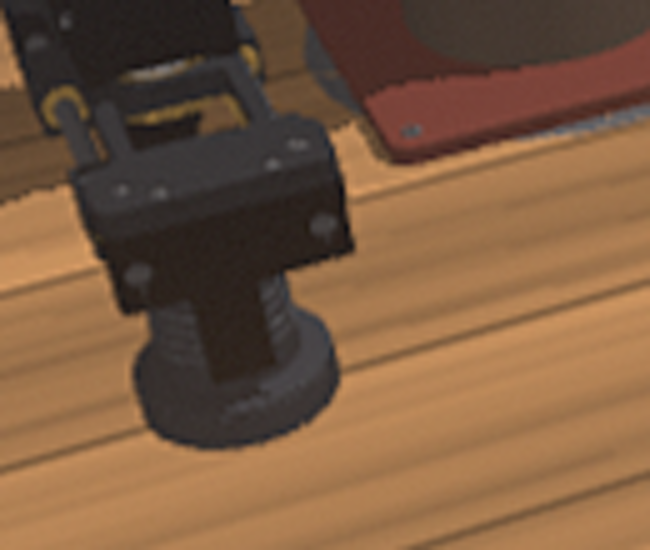

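The cap is lifted upright and gripped on the neck (finger at crop (235,330)). I'll carry it over the well with the rim about 40 mm above the stopper.

```bash
python3 -m creep '50 -20 0 13 0; 50 -50 0 33 0; 50 -82 0 54 0; 50 -114 0 75 0; 50 -146 0 96 0; 50 -174 0 114 0; 50 -194 0 128 0; 50 -204 0 134 0; 50 -207 0 136 0; 50 -207 0 136 0'; python3 -m creep '50 0 0 0 0; 50 0 0 0 0; 50 0 0 0 0'; python3 -c "
from h import *
go(.624,-.0449,.145,0)
c=capture('scene');cv2.imwrite('pics/m.png',crop(c,220,340,190,310,5))"
```

```text
time: 17.98
tcp_pos: [0.6221, -0.0449, 0.1771]
ee_rot: [-1.212, 1.21, -1.209]
ft_force: [0.8, -1.1, -1.3]
grip_width: 0.0488
time: 18.23
tcp_pos: [0.6222, -0.0465, 0.1785]
ee_rot: [-1.208, 1.211, -1.211]
ft_force: [0.2, 0.5, -0.2]
grip_width: 0.0487
t 18.23 tcp [ 0.6222 -0.0465  0.1785] jaw -0.0026 down [ 0. -0. -1.] q7 0.192 w 0.0487 F [ 0.2  0.5 -0.2] T [-0.08  0.06  0.  ]
shift mm [-1.6 33.5  1.8] turn about tool y -0.0026
```

View pics/m.png

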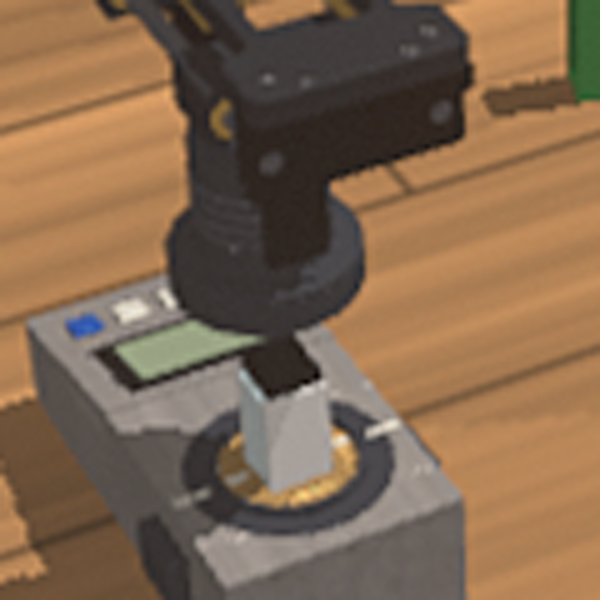

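```bash
python3 -m creep '50 -1.6 8 1.8 0; 50 -1.6 18 1.8 0; 50 -1.6 28 1.8 0; 50 -1.6 30 1.8 0; 50 -1.6 30 1.8 0; 50 -1.6 30 1.8 0'; python3 - <<'E'
from meas import *
go(.624,-.0449,.145,0)
c=capture('scene');I=crop(c,230,320,220,310,6);zr=get_state()["tcp_pos"][2]-.028;t=get_state()["tcp_pos"]
def ring(ctr,r,z,col):
    p=[]
    for a in np.linspace(0,2*np.pi,60):
        uv=proj(c,[ctr[0]+r*np.cos(a),ctr[1]+r*np.sin(a),z]);p.append((uv-[230,220]+.5)*6-.5)
    cv2.polylines(I,[np.int32(p)],True,col,1)
ring(t,.035,zr,(0,255,0));ring(t,.035,zr+.017,(0,255,0));ring((.6238,-.0444),.038,.066,(0,0,255))
cv2.imwrite('pics/n.png',I)
E
```

```text
time: 18.78
tcp_pos: [0.6245, -0.043, 0.1479]
ee_rot: [-1.21, 1.21, -1.209]
ft_force: [0.6, -0.6, 0.5]
grip_width: 0.0488
t 18.78 tcp [ 0.6245 -0.043   0.1479] jaw -0.0001 down [-0.001 -0.    -1.   ] q7 0.204 w 0.0488 F [ 0.6 -0.6  0.5] T [-0.09  0.04  0.06]
shift mm [ 1.9  2.9 -0.5] turn about tool y -0.0001
```

View pics/n.png

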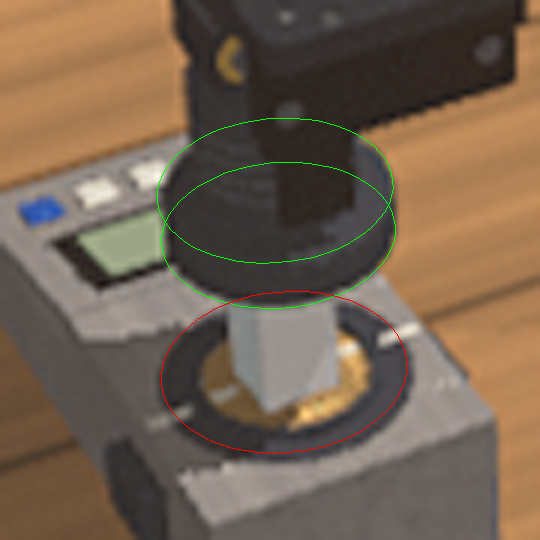

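The projected rings (green: cap, from the tool pose; red: dark ring on the deck, from the camera) match the picture within about a pixel. The cap hangs over the well, so I'll correct 1.5 mm and lower.

```bash
python3 -m creep '50 1.5 2 -0.3 0; 50 1.5 8 -0.3 0; 50 1.5 15 -0.3 0; 50 1.5 22 -0.3 0; 50 1.5 29 -0.3 0; 50 1.5 36 -0.3 0; 50 1.5 43 -0.3 0; 50 1.5 46 -0.3 0; 50 1.5 46 -0.3 0; 50 1.5 46 -0.3 0'; python3 - <<'E'
from h import *
go(.624,-.0447,.09,0)
c=capture('scene');I=crop(c,230,320,220,310,6);cv2.imwrite('pics/o.png',I)
E
```

```text
time: 19.67
tcp_pos: [0.6243, -0.0445, 0.1022]
ee_rot: [-1.209, 1.209, -1.209]
ft_force: [-0.1, -0.0, -1.5]
grip_width: 0.049
t 19.67 tcp [ 0.6243 -0.0445  0.1022] jaw -0.0001 down [-0. -0. -1.] q7 0.23 w 0.049 F [-0.1 -0.  -1.5] T [-0.1   0.04  0.03]
shift mm [ 0.2 12.2 -0.3] turn about tool y -0.0001
```

View pics/o.png

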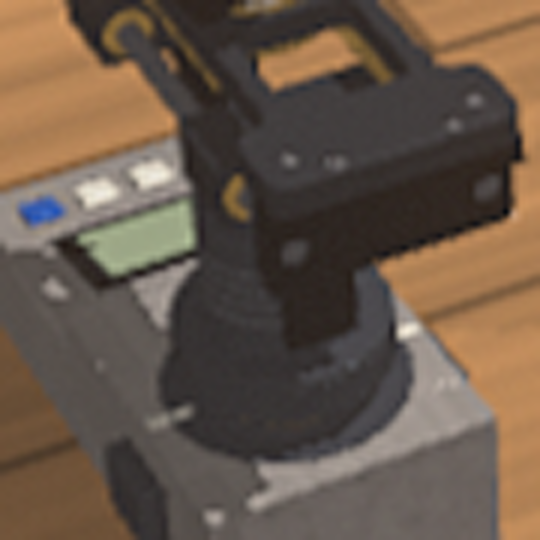

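The skirt is centred over the dark collar ring with a few mm to go. I'll lower slowly.

```bash
python3 -m creep '50 0.2 1.5 -0.3 0; 50 0.2 3 -0.3 0; 50 0.2 4.5 -0.3 0; 50 0.2 6 -0.3 0; 50 0.2 7 -0.3 0; 50 0.2 7 -0.3 0'; python3 -m creep '50 0 1 0 0; 50 0 2 0 0; 50 0 3 0 0; 50 0 3 0 0'; python3 -c "
from h import *
go(.624,-.0447,.09,0)"
```

```text
time: 20.22
tcp_pos: [0.6239, -0.0446, 0.095]
ee_rot: [-1.21, 1.21, -1.209]
ft_force: [-0.5, -0.1, -1.3]
grip_width: 0.0487
time: 20.55
tcp_pos: [0.6239, -0.0446, 0.092]
ee_rot: [-1.209, 1.209, -1.209]
ft_force: [-0.3, -0.6, -1.5]
grip_width: 0.0488
t 20.55 tcp [ 0.6239 -0.0446  0.092 ] jaw -0.0 down [-0. -0. -1.] q7 0.235 w 0.0488 F [-0.3 -0.6 -1.5] T [-0.05  0.04 -0.02]
shift mm [0.1 2.  0.1] turn about tool y -0.0
```

No contact below the collar's top, so the skirt is round it. The last 2 mm.

```bash
python3 -m creep '50 0 0.8 0 0; 50 0 1.6 0 0; 50 0 2 0 0; 50 0 2 0 0'; python3 -m creep '50 0 0.5 0 0; 50 0 0.8 0 0; 50 0 0.8 0 0'; python3 -c "
from h import *
go(.624,-.0447,.09,0)"
```

```text
time: 20.88
tcp_pos: [0.624, -0.0447, 0.0903]
ee_rot: [-1.209, 1.209, -1.209]
ft_force: [-0.6, -0.2, -0.3]
grip_width: 0.0489
time: 21.13
tcp_pos: [0.6241, -0.0447, 0.0902]
ee_rot: [-1.209, 1.209, -1.209]
ft_force: [-3.7, 0.4, 7.2]
grip_width: 0.049
t 21.13 tcp [ 0.6241 -0.0447  0.0902] jaw -0.0001 down [ 0.  0. -1.] q7 0.237 w 0.049 F [-3.7  0.4  7.2] T [-0.01  0.83  0.05]
shift mm [ 0.   0.2 -0.1] turn about tool y -0.0001
```

Seated on the deck (rim at 62 mm). Unload, open, and withdraw upward.

```bash
python3 -m creep '50 0 -0.7 0 0; 50 0 -0.7 0 0; 70 0 -0.7 0 0; 90 0 -0.7 0 0; 100 0 -0.7 0 0; 100 0 -0.7 0 0; 100 0 -0.7 0 0'; python3 -m creep '100 0 -10 0 0; 100 0 -30 0 0; 100 0 -60 0 0; 100 0 -95 0 0; 100 60 -125 -40 0; 100 100 -125 -65 0; 100 140 -125 -90 0; 100 170 -125 -120 0;100 170 -125 -120 0;100 170 -125 -120 0'; python3 - <<'E'
from h import *
go(.624,-.0447,.09,0)
c=capture('scene');cv2.imwrite('pics/p.png',crop(c,230,320,220,310,6));W=pts(c)
d=capture('top');cv2.imwrite('pics/p_top.png',crop(d,330,410,170,230,8));V=pts(d)
for n,w in(("sc",W[225:310,230:320]),("top",V[180:235,340:400])):
    w=w.reshape(-1,3);x=w[(w[:,2]>.115)&(w[:,2]<.135)];print(n,len(x),"top z",np.median(x[:,2]),cv2.minEnclosingCircle((x[:,:2]*1000).astype(np.float32)))
    x=w[(w[:,2]>.074)&(w[:,2]<.084)];print("   skirt",len(x),np.median(x[:,2]),cv2.minEnclosingCircle((x[:,:2]*1000).astype(np.float32)))
E
```

```text
time: 21.72
tcp_pos: [0.624, -0.0446, 0.0901]
ee_rot: [-1.209, 1.209, -1.209]
ft_force: [0.2, -0.4, -0.3]
grip_width: 0.0745
time: 22.55
tcp_pos: [0.4989, -0.2225, 0.2169]
ee_rot: [-1.204, 1.216, -1.218]
ft_force: [-0.5, -1.5, 0.2]
grip_width: 0.0871
t 22.55 tcp [ 0.4989 -0.2225  0.2169] jaw -0.0104 down [ 0.001 -0.001 -1.   ] q7 0.435 w 0.0871 F [-0.5 -1.5  0.2] T [-0.2   0.01 -0.01]
shift mm [-179.2  126.8  123.1] turn about tool y -0.0104
sc 460 top z 0.12454469517356709 ((624.1324462890625, -47.56211471557617), 26.99321746826172)
   skirt 392 0.0796347309632382 ((625.4017333984375, -45.23481369018555), 35.543601989746094)
top 395 top z 0.12314501844533732 ((624.7753295898438, -44.56201171875), 24.645463943481445)
   skirt 284 0.07844128265912953 ((624.2637939453125, -44.46098327636719), 34.89543914794922)
```

View pics/p.png

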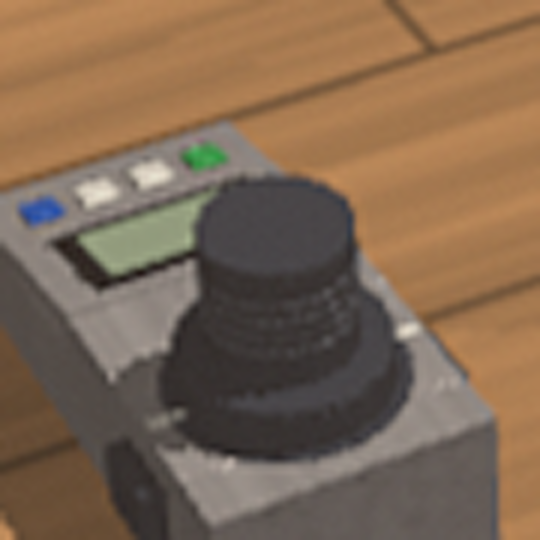

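View pics/p_top.png

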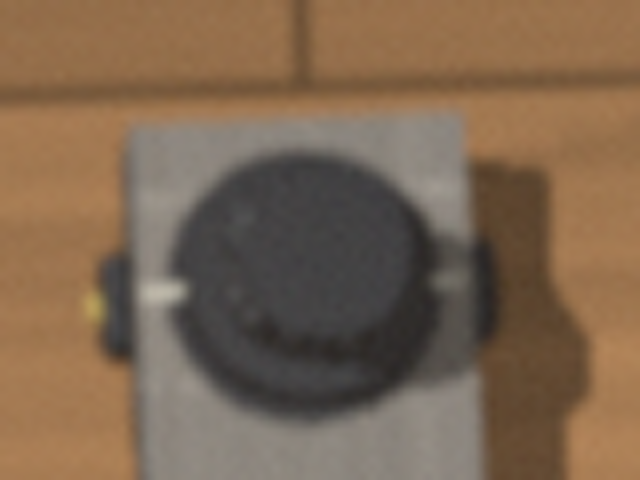

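The cap sits level and centred on the meter (top at 0.124 m, which is the 62 mm deck plus its 62 mm height). The robot is clear. Handing in.

```bash
python3 -m creep '100 0 0 0 0; 100 0 0 0 0; 100 0 0 0 0'; python3 -c "
from bench import sign_off
print(sign_off())"
```

```text
time: 22.9
tcp_pos: [0.5048, -0.2134, 0.2151]
ee_rot: [-1.211, 1.208, -1.208]
ft_force: [0.2, 0.2, 0.5]
grip_width: 0.0873
the job is handed in; nothing more can be done
None
```

I put the reference cell fully home in the adapter, turned it square to the light path, and set the light-shield cap over it on the deck. I handed the job in at about 22.9 s, and it gave no verdict.

- **Cell:** I held it by its frosted sides and lowered it until it met the floor, with its underside about 31 mm above the table. The highest wrist force I read was about 12 N. I then turned the adapter about 0.34 rad clockwise, until the moment rose to 0.18 N m at the stop, and let go.
- **Cap:** The rim met the deck at the expected 62 mm and the cap's top reads about 0.124 m. By the top camera it is within about 1 mm of the well's centre. It stood upright and let go, with the robot clear.
- **Squareness, the least certain check:** The cell's edges in the pictures ranged from -2° to +6°, averaging about 2° from square against the 5° limit. The coarser rectangle fits gave 3-4.5° after allowing for the meter's own angle. The jaw angle at release was within 1° of square and the index lines met the deck lines, so I accepted it. I could not check it again under the cap.
- **Other objects:** I never moved near the cups, sugar bowl or jug. I did not measure their positions again at the end.

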